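# Find the stamped spice crate and push it to the rail

## Task

First tip both wooden spice crates over, each towards the robot, so that they lie on their sides with their undersides facing the dark wooden rail. Then, leaving the other crate lying where it fell, push the one with the ring stamped on its underside along the counter until its underside rests squarely against the rail. Only push and tip with the fingers: do not lift or carry a crate, and do not disturb the jars, the molcajete or the lime squeezer.

Things in the scene. Friction and masses are not known exactly. Their poses are not given: they have to be found in the camera images.
- crate_1: One of two outwardly identical closed wooden spice crates, a smooth box 70 mm (own x) by 100 (own y) by 110 tall (own z), 0.2 to 0.42 kg, loose, upright at first, at the left or right place. Origin: centre of its underside; z to the lid, x roughly away from the robot. Drawn to the robot by its far face near the top, it turns over its near lower edge and falls; pushed low it slides.
- crate_2: The other crate, of the same size, look, mass range and axes. Only one of the two is stamped underneath. Tilted past about 0.57 rad (32 degrees) a crate falls over by itself; lying towards the robot it is 70 mm high and 110 mm long, lid towards the robot, underside to the rail.
- crate_1_center (a point): The middle of crate_1, 55 mm above its underside.
- crate_2_center (a point): The middle of crate_2, 55 mm above its underside.
- stamp (a point): Centre of the stamp, a dark burnt ring 52 mm across with a dot in it, flush in the middle of the underside of one of the two crates (it moves with that crate; the other's underside is bare wood). Hidden from view while the crate stands upright.
- rail: Straight dark wooden rail fixed on the counter beyond the crates, 20 mm high, 20 mm thick and 560 mm long (along its own y, nearly across the robot's front). Origin on the counter at the middle of its near face, the face looking towards the robot; its x points away from the robot, square to that face.
- jar_mid: Amber glass jar with a clip-on lid, 56 mm across, 85 mm tall, standing between the robot and the gap between the two crates; leave alone. Origin at the centre of its foot.
- jar_side: The second, equal amber jar, standing far to the robot's right; leave alone. Origin at the centre of its foot.
- molcajete: Grey basalt mortar bowl on three feet, 150 mm across and 95 mm high, to the left of the crates; leave alone. Origin under its centre on the counter.
- squeezer: Yellow hinged lime squeezer lying on the counter to the right of the crates, 220 mm long, 60 mm high; leave alone. Origin under its cup, its handles along its -x.
Mind the look-alikes: they are no part of the job. What is shaped like the crate_2 but pink or yellow is not meant.

How it is judged:
By the outcome, as a careful person would: the job done as asked, in the order asked, and still so for the second after the job is handed in, with the robot touching nothing.
It also fails if it takes over 58 s, if anything falls off the work surface, if the arm or the gripper's body presses on something with over 40 N, if the wrist force passes 120 N, or if a joint passes its speed limit or range.

## Robot

A 6-joint arm with a two-finger parallel gripper is mounted at the origin on the work surface. World frame = base frame: x ahead of the robot, y to its left, z up, the work surface at z = 0. Lengths are in m, angles in rad, forces in N, time in s.
With the tool pointing down it reaches from about 0.275 to 0.85 m from the base axis. Payload 5.2 kg.
Tool frame: the origin (TCP) lies at the very end of the fingers, on their centre line; the grasp point (between the pads) lies 19 mm behind it; z points along the fingers, y is the line along which they close (so a half turn about z gives the same grasp; the last joint's range is limited). The gripper opens to 85 mm and grips with 20 to 120 N. Pads are 22 mm wide; open, the fingers measure 114 mm over their backs; the gripper's body (76 mm by 85 mm) begins 54 mm behind the grasp point. The pads swing forward as they close: fully open they stand 13 mm farther back than shut.
Start: joints at [-1.312, 0.259, 1.535, -0, 1.348, -0.203], TCP at [0.245, -0.492, 0.231] pointing down, gripper open.
Joint ranges: [-3.14, 3.14], [-0.91, 2.08], [0.19, 2.58], [-1.22, 4.36], [0.22, 2.71], [-3.12, 3.12]. Speed limits (rad/s): [2.57, 2.57, 3.14, 3.14, 3.14, 3.14].

## Interface

Orientations are given as a unit quaternion [w, x, y, z].
In Python, from bench import robot gives the robot as it stands. The module is installed in compiled form; this text tells all that it offers.
- The arm moves only by the shell command python3 -m inch 'ROWS'. ROWS is JSON, a list that holds one entry, the list of rows, each a list of 7 numbers: the turn, a rotation vector about the tool's x, y, z normalised to -1 to 1, where 1 is 30 degrees, then the shift along the tool's x, y, z normalised to -1 to 1, where 1 is 15 cm, then the opening, from 0 (shut) to 1 (fully open). In form: [[[rx, ry, rz, dx, dy, dz, hand], ...]]. A call has 1 to 20 rows; each row is the pose to reach, as a shift and turn from the pose commanded when the call began, along the tool's axes at that moment; what a row does not reach only later rows make up. A row lasts 1/12 s, in which the tool goes at most 41.7 mm and 7.16 degrees, less where a joint would pass 70% of its speed; a pose out of reach is approached as far as the arm can. A call with a number of a shift or a turn outside -1 to 1 is refused whole. A call with a gripper value outside its range is refused whole. The fingers move at their own pace and stop on an object; the grip force is fixed at half the most. Time passes only in rows, so rows that repeat a pose let the fingers close. It gives the time, the measured TCP pose, the force, the opening and the grip force at its end, in the units of the state.
- robot.get_state(): the state, without advancing time (a new reading comes with each control period).
- robot.snapshot(name): name is "scene" or "top" or "wrist"; returns a dict with "image" (480x640x3 uint8, blue, green, red), "mtx" (3x3 intrinsics, pixels), "k1" (the pictures are not rectified: a ray, as slopes to the right and down, at radius r is drawn at 1 + k1 r^2 times it, then the intrinsics apply), "T" (4x4, takes a point from camera to world coordinates); the wrist camera has in their place "mount" (4x4, takes a point from camera to tool coordinates, whose origin is the TCP and whose axes are the flange's). Camera axes: x right, y up, looking along -z (the intrinsics and any distortion apply to the point x, -y, -z); pixel columns grow to the right and rows downward; lengths in m; the calibration is good to about 2 mm. A picture is of the moment at which its call begins: read the wrist's pose just before it. There is no depth.
- robot.job_done(): hands the job in; it is judged then, once.
The state is a dict: "time_s": time; "joint_positions": joint angles; "qd": joint speeds; "joint_efforts": joint torques, N m; "tcp_pos": TCP position; "eef_rot": TCP orientation; "force": force on the tool from outside, world axes, zero at the start; "torque": the same for the moment, N m; "grip_width": finger opening in m; "gripper_force": force on a finger pad.
Only numpy, scipy, OpenCV 4.12 (cv2) and the standard library are available. Lean on these libraries where they do the work, as an engineer would, in place of code of your own. Each camera call takes 0.05 s, during which the arm holds its last target. There are 200 camera calls.

## Working session

There is one attempt and no reset: what is moved stays moved. The work goes in short steps, Python scripts to look and compute and a shell command to move; the robot and the scene stay as the last step left them, time stands still between calls to the robot, and variables do not carry over. Pictures are saved under pics/ and viewed, at most 10 in all, crops included, and the job is handed in when it is done.

```bash
mkdir -p pics; cat > h.py <<'E'
import numpy as np, cv2
from bench import robot
from scipy.spatial.transform import Rotation as R
def snap(n):
    s=robot.get_state(); d=robot.snapshot(n)
    if 'T' not in d:
        T=np.eye(4); q=s['eef_rot']; T[:3,:3]=R.from_quat([q[1],q[2],q[3],q[0]]).as_matrix(); T[:3,3]=s['tcp_pos']
        d['T']=T@d['mount']
    return d
def ray(d,u,v):
    K=d['mtx']; p=np.array([(u-K[0,2])/K[0,0],(v-K[1,2])/K[1,1]]); q=p.copy()
    for _ in range(20): q=p/(1+d['k1']*(q@q))
    T=d['T']; w=T[:3,:3]@np.array([q[0],-q[1],-1]); return T[:3,3],w
def onz(d,u,v,z):
    o,w=ray(d,u,v); return o+w*(z-o[2])/w[2]
E
python3 - <<'E'
from h import *
print(robot.get_state())
a=snap('scene');b=snap('top')
for n,d in(('scene',a),('top',b)): cv2.imwrite(f'pics/{n}0.png',d['image']); print(n,d['T'].round(3).tolist(),d['k1'],d['mtx'])
E
```

```text
{'time_s': 0.0, 'joint_positions': array([-1.31179801e+00,  2.59332250e-01,  1.53609613e+00, -2.43450028e-06,
        1.34803984e+00, -2.02763128e-01]), 'qd': array([ 0.00039012,  0.00044025,  0.00048458,  0.00162252, -0.00148047,
        0.00073681]), 'joint_efforts': array([ 1.34650112e-03, -4.46015346e+01, -2.90573001e+01, -2.07957228e-04,
        1.15634606e-02,  9.25465230e-06]), 'tcp_pos': array([ 0.2449344 , -0.49183853,  0.23047527]), 'eef_rot': array([-9.37374988e-04,  9.73464743e-01,  2.28835125e-01, -2.75510668e-05]), 'force': array([-0.11755941, -0.25673243, -0.98897324]), 'torque': array([-0.0119391 , -0.04652742,  0.01908703]), 'gripper_force': 0.0, 'grip_width': 0.08537996495675601}
scene [[-0.829, -0.344, 0.441, 1.144], [0.559, -0.538, 0.632, 0.746], [0.02, 0.77, 0.638, 0.798], [0.0, 0.0, 0.0, 1.0]] -0.1627658311928796 [[533.16723126   0.         325.90650968]
 [  0.         533.16723126 232.76129805]
 [  0.           0.           1.        ]]
top [[0.021, 0.991, -0.131, 0.41], [-1.0, 0.02, -0.008, -0.006], [-0.006, 0.131, 0.991, 1.667], [0.0, 0.0, 0.0, 1.0]] -0.1739472388225769 [[594.16205779   0.         323.59369566]
 [  0.         594.16205779 237.53208538]
 [  0.           0.           1.        ]]
```

View pics/scene0.png

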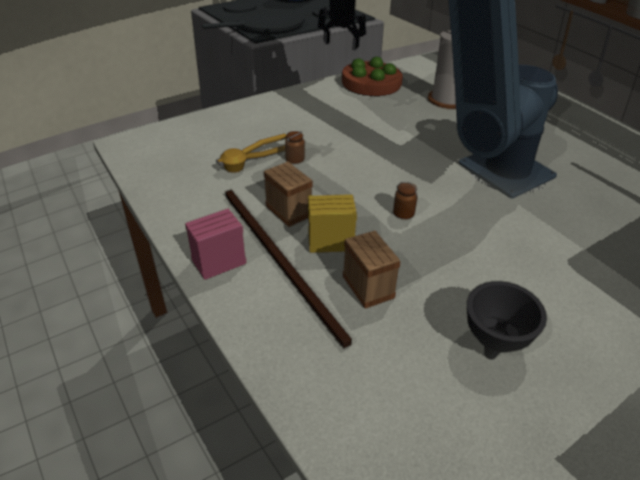

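View pics/top0.png

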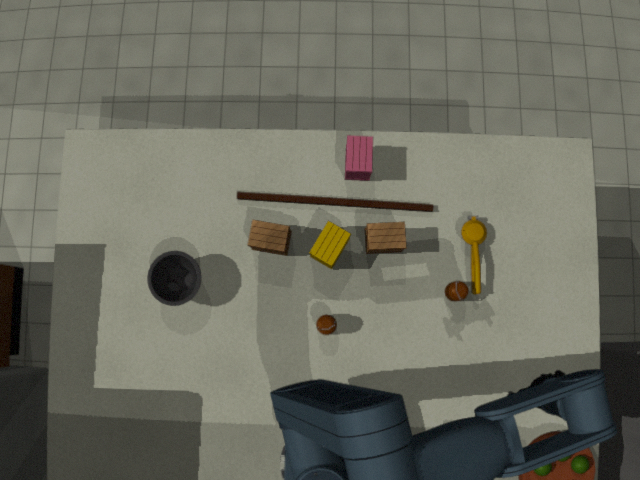

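The top view shows brown crates at (270,237) and (386,237), a yellow decoy between them at (330,244), and the rail from (237,195) to (433,208). The mid jar is at (326,324), the side jar at (457,291), the squeezer at (474,232) and the bowl at (174,278). Next I measure these.

```bash
cat > m.py <<'E'
from h import *
d=snap('top'); im=d['image']; hsv=cv2.cvtColor(im,cv2.COLOR_BGR2HSV)
def blob(x0,y0,x1,y1,lo,hi):
    m=np.zeros(im.shape[:2],np.uint8); m[y0:y1,x0:x1]=cv2.inRange(hsv,lo,hi)[y0:y1,x0:x1]
    c=max(cv2.findContours(m,0,2)[0],key=cv2.contourArea); return c
E
cat > m1.py <<'E'
from m import *
for n,b,z in (('L',(235,212,300,262),.11),('R',(358,214,412,258),.11),('Y',(305,215,355,272),.11),('rail',(225,185,445,214),.02),('jarmid',(310,310,345,340),.085),('jarside',(440,276,470,305),.085)):
    c=blob(*b,(0,90,25),(35,255,255)); 
    pts=np.array([onz(d,u,v,z)[:2] for u,v in c[:,0].astype(float)],np.float32)
    r=cv2.minAreaRect(pts); print(n,cv2.contourArea(c),np.round(r[0],3),np.round(r[1],3),round(r[2],1),cv2.boxPoints(r).round(3).tolist())
cv2.imwrite('pics/crop0.png',cv2.resize(im[180:345,230:500],None,fx=2.9,fy=2.9,interpolation=2))
E
python3 m1.py
```

```text
L 1107.0 [0.614 0.151] [0.109 0.078] 80.7 [[0.5669999718666077, 0.10300000011920929], [0.6439999938011169, 0.09099999815225601], [0.6620000004768372, 0.1979999989271164], [0.5839999914169312, 0.210999995470047]]
R 1130.5 [ 0.62  -0.157] [0.081 0.108] 3.7 [[0.5759999752044678, -0.10499999672174454], [0.5830000042915344, -0.21299999952316284], [0.6639999747276306, -0.20800000429153442], [0.6570000052452087, -0.10000000149011612]]
Y 1101.5 [ 0.598 -0.009] [0.076 0.109] 60.5 [[0.5320000052452087, -0.014999999664723873], [0.6269999742507935, -0.0689999982714653], [0.6639999747276306, -0.003000000026077032], [0.5699999928474426, 0.050999999046325684]]
rail 1076.5 [ 0.732 -0.021] [0.554 0.02 ] 87.3 [[0.7089999914169312, -0.296999990940094], [0.7289999723434448, -0.2980000078678131], [0.7549999952316284, 0.2549999952316284], [0.7350000143051147, 0.25600001215934753]]
jarmid 284.5 [ 0.388 -0.005] [0.05  0.052] 46.1 [[0.35199999809265137, -0.004999999888241291], [0.3889999985694885, -0.04100000113248825], [0.42399999499320984, -0.004999999888241291], [0.3869999945163727, 0.03200000151991844]]
jarside 333.5 [ 0.483 -0.352] [0.051 0.063] 0.7 [[0.4569999873638153, -0.32100000977516174], [0.4580000042915344, -0.3840000033378601], [0.5090000033378601, -0.382999986410141], [0.5080000162124634, -0.3199999928474426]]
```

View pics/crop0.png

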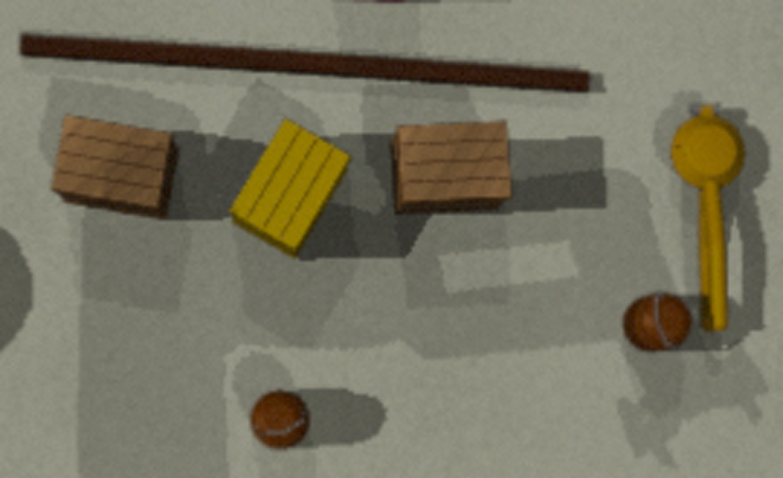

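Crop: far-edge top corners are about (66,115)-(175,131) for the left crate and (394,125)-(508,120) for the right one. The decoy and jars are clear of the directions the crates will fall.

```bash
cat > go.py <<'E'
from h import *
import sys
# usage: go.py x y z yawdeg  -> units for the next call (tool x along yaw, tool z down)
s=robot.get_state(); q=s['eef_rot']; A=R.from_quat([q[1],q[2],q[3],q[0]])
x,y,z,w=map(float,sys.argv[1:5]); w=np.radians(w)
B=R.from_matrix(np.array([[np.cos(w),np.sin(w),0],[np.sin(w),-np.cos(w),0],[0,0,-1.]]))
print('t',round(s['time_s'],2),'tcp',s['tcp_pos'].round(3),'turn',((A.inv()*B).as_rotvec()/np.radians(30)).round(3),'shift',(A.inv().apply(np.array([x,y,z])-s['tcp_pos'])/.15).round(3))
E
python3 - <<'E'
from h import *
d=snap('top')
for n,ps in (('L',((66,115),(175,131),(163,201),(53,187))),('R',((394,125),(508,120),(511,197),(396,205)))):
    P=np.array([onz(d,230+(a+.0)/2.9,180+b/2.9,.11)[:2] for a,b in ps]); print(n,P.round(3).tolist(),[np.linalg.norm(P[i]-P[i-1]).round(3) for i in range(4)])
    e=P[0]-P[1]; f=P[3]-P[2]; print([np.degrees(np.arctan2(-v[0],v[1])).round(1) for v in (e,f)],P.mean(0).round(3))
E
python3 go.py .70 -.155 .231 3.5
```

```text
L [[0.66, 0.196], [0.647, 0.096], [0.583, 0.105], [0.593, 0.206]] [np.float64(0.067), np.float64(0.102), np.float64(0.065), np.float64(0.102)]
[np.float64(-7.3), np.float64(-6.1)] [0.621 0.151]
R [[0.657, -0.105], [0.663, -0.209], [0.592, -0.212], [0.583, -0.107]] [np.float64(0.074), np.float64(0.105), np.float64(0.071), np.float64(0.105)]
[np.float64(3.7), np.float64(5.1)] [ 0.624 -0.158]
t 0.2 tcp [ 0.245 -0.492  0.231] turn [-0.002  0.     0.765] shift [ 3.717 -0.66   0.   ]
```

```bash
python3 -m inch '[[[0,0,0.765,1,-0.66,0,0.5],[0,0,0.765,1,-0.66,0,0.5],[0,0,0.765,1,-0.66,0,0.5],[0,0,0.765,1,-0.66,0,0.5],[0,0,0.765,1,-0.66,0,0.5],[0,0,0.765,1,-0.66,0,0.5]]]'; python3 go.py .705 -.16 .231 4
```

```text
time_s: 0.7
tcp_pos: [0.3366, -0.3332, 0.2314]
eef_rot: [-0.001, 0.999, 0.033, 0.0]
force: [0.4, -0.4, -0.1]
grip_width: 0.043
gripper_force: 0.0
t 0.7 tcp [ 0.337 -0.333  0.231] turn [-0.003 -0.001 -0.009] shift [ 2.526 -0.992  0.005]
```

```bash
python3 -m inch '[[[0,0,0,1,-0.4,0,0.5],[0,0,0,1,-0.4,0,0.5],[0,0,0,1,-0.4,0,0.5],[0,0,0,1,-0.4,0,0.5],[0,0,0,1,-0.4,0,0.5]]]' >/dev/null;  python3 -m inch '[[[0,0,0,1,-0.4,0,0.5],[0,0,0,1,-0.4,0,0.5],[0,0,0,1,-0.4,0,0.5],[0,0,0,1,-0.4,0,0.5],[0,0,0,1,-0.4,0,0.5]]]'; python3 go.py .705 -.16 .231 4
```

```text
time_s: 1.53
tcp_pos: [0.6318, -0.1966, 0.2297]
eef_rot: [-0.001, 0.999, 0.033, 0.001]
force: [-1.1, -0.5, -0.8]
grip_width: 0.043
gripper_force: 0.0
t 1.53 tcp [ 0.632 -0.197  0.23 ] turn [-0.003 -0.003 -0.009] shift [ 0.503 -0.212 -0.007]
```

```bash
python3 -m inch '[[[0,0,0,0.5,-0.21,0,0.5],[0,0,0,0.5,-0.21,0,0.5],[0,0,0,0.5,-0.21,0,0.5],[0,0,0,0.5,-0.21,0,0.5],[0,0,0,0.5,-0.21,0.3,0.5],[0,0,0,0.5,-0.21,0.6,0.5],[0,0,0,0.5,-0.21,0.93,0.5],[0,0,0,0.5,-0.21,0.93,0.5],[0,0,0,0.5,-0.21,0.93,0.5],[0,0,0,0.5,-0.21,0.93,0.5]]]'; python3 - <<'E'
from h import *
a=snap('scene')['image'];b=snap('top')['image']
cv2.imwrite('pics/c1.png',np.hstack([cv2.resize(a[130:330,200:420],(400,364)),cv2.resize(b[180:345,230:430],(400,364))]))
E
```

```text
time_s: 2.37
tcp_pos: [0.6989, -0.1643, 0.0915]
eef_rot: [-0.0, 1.0, 0.03, -0.001]
force: [0.5, 0.5, -0.2]
grip_width: 0.0429
gripper_force: 0.0
```

View pics/c1.png

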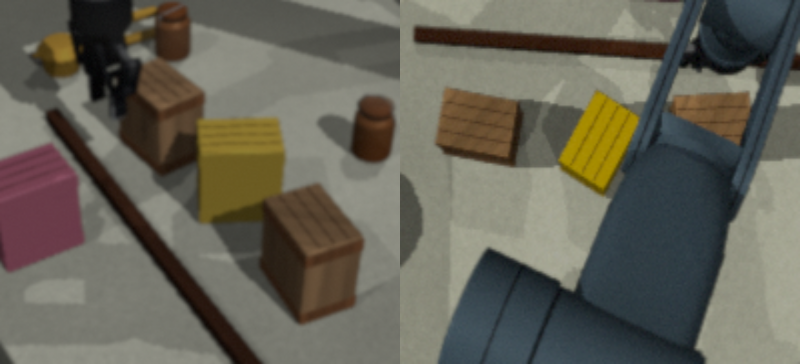

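The scene view shows the fingers just behind the right crate, so I pull slowly.

```bash
python3 -m inch '[[[0,0,0,-0.05,0,0,0.5],[0,0,0,-0.1,0,0,0.5],[0,0,0,-0.14,0,0,0.5],[0,0,0,-0.18,0,0,0.5],[0,0,0,-0.21,0,0,0.5],[0,0,0,-0.24,0,0,0.5],[0,0,0,-0.27,0,0,0.5],[0,0,0,-0.3,0,0,0.5],[0,0,0,-0.3,0,0,0.5]]]'; python3 - <<'E'
from h import *
a=snap('scene')['image']
cv2.imwrite('pics/c2.png',cv2.resize(a[130:330,200:420],(440,400)))
E
```

```text
time_s: 3.22
tcp_pos: [0.6546, -0.1656, 0.092]
eef_rot: [0.0, 1.0, 0.031, -0.0]
force: [2.4, -0.6, 1.4]
grip_width: 0.043
gripper_force: 1.2
```

View pics/c2.png

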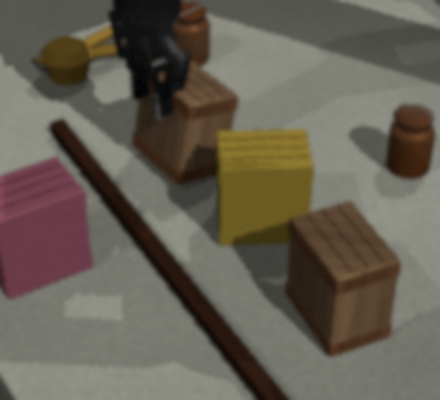

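The crate is tilting, with its far lower edge lifted, at a force of about 2.4 N. I keep pulling.

```bash
python3 -m inch '[[[0,0,0,-0.04,0,0,0.5],[0,0,0,-0.08,0,0,0.5],[0,0,0,-0.12,0,0,0.5],[0,0,0,-0.16,0,0,0.5],[0,0,0,-0.2,0,0,0.5],[0,0,0,-0.23,0,0,0.5],[0,0,0,-0.26,0,0,0.5],[0,0,0,-0.26,0,0,0.5],[0,0,0,-0.26,0,0,0.5],[0,0,0,-0.26,0,0,0.5]]]'; python3 - <<'E'
from h import *
a=snap('scene')['image']
cv2.imwrite('pics/c3.png',cv2.resize(a[130:330,200:420],(440,400)))
E
```

```text
time_s: 4.1
tcp_pos: [0.6165, -0.1679, 0.0918]
eef_rot: [-0.0, 1.0, 0.031, 0.0]
force: [-1.0, 0.2, -0.2]
grip_width: 0.0428
gripper_force: 0.0
```

View pics/c3.png

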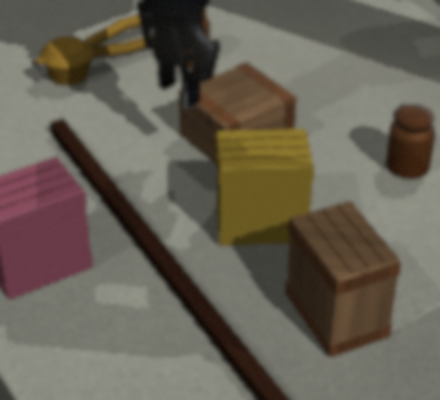

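```bash
python3 go.py .70 .143 .23 -7
```

```text
t 4.15 tcp [ 0.617 -0.168  0.092] turn [ 0.   -0.    0.35] shift [ 0.682 -2.035 -0.922]
```

The right crate has fallen onto its side. I move on to the left one.

```bash
python3 -m inch '[[[0,0,0,0,0,-0.3,0.5],[0,0,0,0,0,-0.6,0.5],[0,0,0,0,0,-0.92,0.5],[0,0,0.35,0.3,-1,-0.92,0.5],[0,0,0.35,0.6,-1,-0.92,0.5],[0,0,0.35,0.66,-1,-0.92,0.5],[0,0,0.35,0.66,-1,-0.92,0.5],[0,0,0.35,0.66,-1,-0.92,0.5]]]';python3 go.py .698 .143 .23 -7
```

```text
time_s: 4.82
tcp_pos: [0.7084, -0.007, 0.2302]
eef_rot: [-0.001, 0.998, -0.059, 0.001]
force: [-0.6, -0.4, -1.1]
grip_width: 0.0426
gripper_force: 0.0
t 4.82 tcp [ 0.708 -0.007  0.23 ] turn [-0.004 -0.004  0.007] shift [-0.187 -0.985  0.003]
```

```bash
python3 -m inch '[[[0,0,0,-0.18,-0.985,0,0.5],[0,0,0,-0.18,-0.985,0,0.5],[0,0,0,-0.18,-0.985,0,0.5],[0,0,0,-0.18,-0.985,0,0.5],[0,0,0,-0.18,-0.985,0,0.5],[0,0,0,-0.18,-0.985,0.3,0.5],[0,0,0,-0.18,-0.985,0.6,0.5],[0,0,0,-0.18,-0.985,0.92,0.5],[0,0,0,-0.18,-0.985,0.92,0.5],[0,0,0,-0.18,-0.985,0.92,0.5]]]' && python3 -m inch '[[[0,0,0,-0.05,0,0,0.5],[0,0,0,-0.1,0,0,0.5],[0,0,0,-0.14,0,0,0.5],[0,0,0,-0.18,0,0,0.5],[0,0,0,-0.21,0,0,0.5],[0,0,0,-0.24,0,0,0.5],[0,0,0,-0.27,0,0,0.5],[0,0,0,-0.3,0,0,0.5],[0,0,0,-0.34,0,0,0.5],[0,0,0,-0.38,0,0,0.5],[0,0,0,-0.42,0,0,0.5],[0,0,0,-0.46,0,0,0.5],[0,0,0,-0.5,0,0,0.5],[0,0,0,-0.53,0,0,0.5],[0,0,0,-0.56,0,0,0.5],[0,0,0,-0.56,0,0,0.5],[0,0,0,-0.56,0,0,0.5]]]'; python3 -m inch '[[[0,0,0,0,0,-0.3,0.5],[0,0,0,0,0,-0.6,0.5],[0,0,0,0.25,0,-0.9,0.5],[0,0,0,0.5,0,-1,0.5],[0,0,0,0.7,0,-1,0.5],[0,0,0,0.7,0,-1,0.5],[0,0,0,0.7,0,-1,0.5]]]';python3 - <<'E'
from h import *
a=snap('scene')['image'];b=snap('top')['image']
cv2.imwrite('pics/c4.png',np.hstack([cv2.resize(a[130:330,200:420],(400,364)),cv2.resize(b[180:345,230:430],(400,364))]))
E
```

```text
time_s: 5.65
tcp_pos: [0.6941, 0.1372, 0.0865]
eef_rot: [0.001, 0.998, -0.061, -0.005]
force: [-0.3, 0.1, -0.8]
grip_width: 0.0429
gripper_force: 0.0
time_s: 7.07
tcp_pos: [0.6135, 0.1481, 0.0916]
eef_rot: [0.0, 0.998, -0.061, -0.0]
force: [0.3, 0.1, 0.1]
grip_width: 0.0427
gripper_force: 0.0
time_s: 7.65
tcp_pos: [0.7206, 0.1342, 0.241]
eef_rot: [0.0, 0.998, -0.062, 0.001]
force: [-1.4, 0.5, -0.7]
grip_width: 0.0427
gripper_force: 0.0
```

View pics/c4.png

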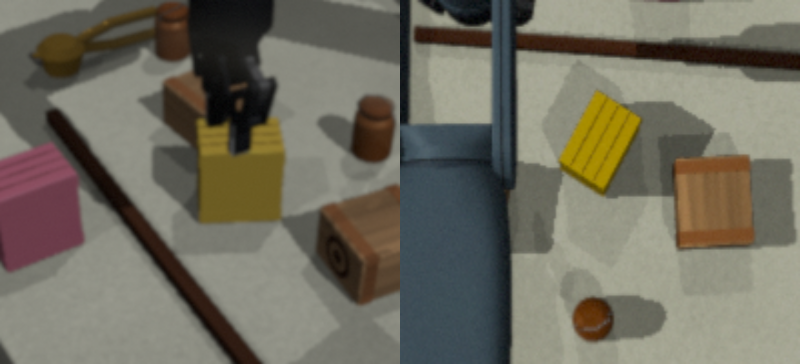

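The ring is visible on the left crate's underside (left panel, (337,258)), so the left crate is the one to push. The right crate lies clear. I move the arm over to the near side.

```bash
python3 -m inch '[[[0,0,0,-1,0,0,0.5],[0,0,0,-1,0,0,0.5],[0,0,0,-1,0,0,0.5],[0,0,0,-1,0,0,0.5],[0,0,0,-1,0,0,0.5]]]' >/dev/null; python3 -m inch '[[[0,0,0,-1,0,0,0.5],[0,0,0,-1,0,0,0.5],[0,0,0,-1,0,0,0.5],[0,0,0,-1,0,0,0.5],[0,0,0,-1,0,0,0.5]]]';python3 go.py .41 .17 .24 -7;  python3 - <<'E'
from h import *
a=snap('scene')['image'];b=snap('top')['image']
cv2.imwrite('pics/c5.png',np.hstack([cv2.resize(a[190:320,330:450],(432,468),interpolation=2),cv2.resize(b[180:345,230:355],(354,468),interpolation=2)]))
E
```

```text
time_s: 8.58
tcp_pos: [0.414, 0.1725, 0.2416]
eef_rot: [0.0, 0.998, -0.06, -0.002]
force: [-1.1, -0.3, 0.2]
grip_width: 0.0425
gripper_force: 0.0
t 8.58 tcp [0.414 0.173 0.242] turn [0.    0.006 0.005] shift [-0.025  0.02   0.011]
```

View pics/c5.png

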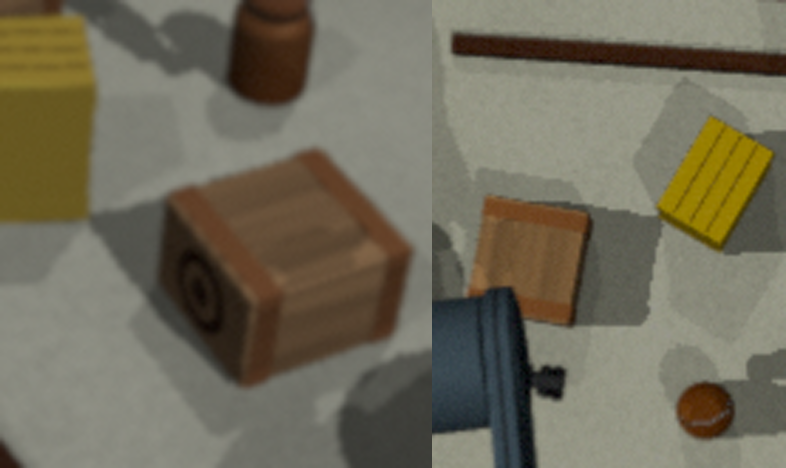

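Left panel: the stamped crate lies with top-face corners at (168,190), (315,152), (410,248) and (257,295). Right panel: its far edge runs from (487,197) to (590,212).

```bash
python3 - <<'E'
from h import *
a=snap('scene');b=snap('top')
for ps,f in ((((168,190),(315,152),(410,248),(257,295)),lambda p:onz(a,330+p[0]/3.6,190+p[1]/3.6,.07)),(((590,212),(573,325),(487,197)),lambda p:onz(b,230+(p[0]-432)/2.832,180+p[1]/2.836,.07))):
    print(np.array([f(p)[:2] for p in ps]).round(3).tolist())
print('rail',[onz(b,230+(u-432)/2.832,180+v/2.836,.02).round(3).tolist() for u,v in ((454,54),(780,73))])
E
```

```text
[[0.57, 0.11], [0.473, 0.131], [0.484, 0.226], [0.583, 0.207]]
[[0.572, 0.108], [0.464, 0.122], [0.584, 0.208]]
rail [[0.733, 0.253, 0.02], [0.72, -0.073, 0.02]]
```

```bash
python3 -m inch '[[[0,0,-0.15,0,0.02,0.25,0.7],[0,0,-0.15,0,0.02,0.5,0.7],[0,0,-0.15,0,0.02,0.75,0.7],[0,0,-0.15,0,0.02,0.75,0.7],[0,0,-0.15,0,0.02,0.75,0.7]]]'; python3 -m inch '[[[0,0,0,0,0,0.25,0.7],[0,0,0,0,0,0.5,0.7],[0,0,0,0,0,0.7,0.7],[0,0,0,0,0,0.7,0.7],[0,0,0,0,0,0.7,0.7]]]'; python3 go.py .44 .170 .023 -2.5
```

```text
time_s: 9.2
tcp_pos: [0.4193, 0.1683, 0.128]
eef_rot: [0.0, 1.0, -0.022, -0.003]
force: [0.6, -0.9, 0.6]
grip_width: 0.0596
gripper_force: 0.0
time_s: 9.62
tcp_pos: [0.4212, 0.1689, 0.0253]
eef_rot: [0.0, 1.0, -0.022, -0.0]
force: [0.3, 0.3, 0.2]
grip_width: 0.0598
gripper_force: 0.0
t 9.62 tcp [0.421 0.169 0.025] turn [ 0.     0.001 -0.   ] shift [ 0.125 -0.013  0.015]
```

```bash
python3 -m inch '[[[0,0,0,0.1,0,0,0.7],[0,0,0,0.18,0,0,0.7],[0,0,0,0.24,0,0,0.7],[0,0,0,0.3,0,0,0.7],[0,0,0,0.36,0,0,0.7],[0,0,0,0.42,0,0,0.7],[0,0,0,0.48,0,0,0.7],[0,0,0,0.54,0,0,0.7],[0,0,0,0.6,0,0,0.7],[0,0,0,0.66,0,0,0.7],[0,0,0,0.72,0,0,0.7],[0,0,0,0.78,0,0,0.7],[0,0,0,0.84,0,0,0.7],[0,0,0,0.9,0,0,0.7],[0,0,0,0.95,0,0,0.7],[0,0,0,0.98,0,0,0.7],[0,0,0,1,0,0,0.7],[0,0,0,1,0,0,0.7]]]'; python3 - <<'E'
from h import *
a=snap('scene')['image']
cv2.imwrite('pics/c6.png',cv2.resize(a[190:350,280:450],(680,600),interpolation=2)[:, :])
E
```

```text
time_s: 11.12
tcp_pos: [0.5698, 0.1626, 0.0258]
eef_rot: [-0.0, 1.0, -0.022, -0.0]
force: [-5.9, 0.8, 8.9]
grip_width: 0.0596
gripper_force: 2.7
```

View pics/c6.png

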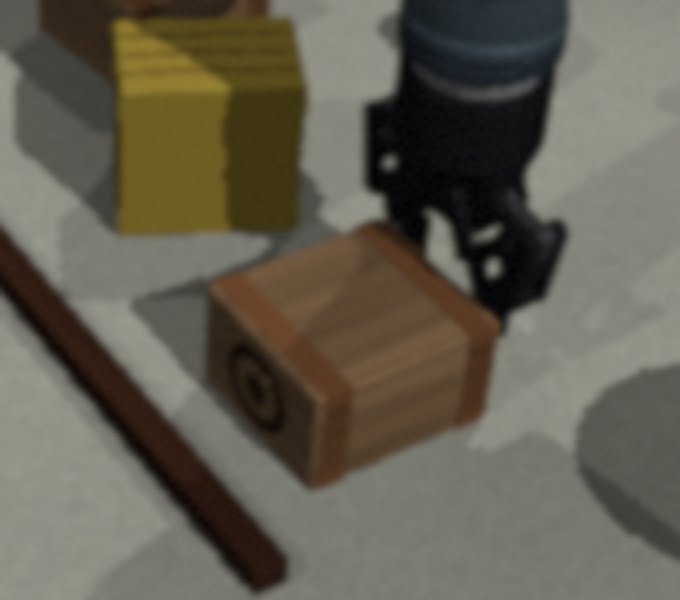

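The crate is nearly square to the rail with about 38 mm still to go, so I continue slowly.

```bash
python3 -m inch '[[[0,0,0,0.03,0,0,0.7],[0,0,0,0.06,0,0,0.7],[0,0,0,0.09,0,0,0.7],[0,0,0,0.12,0,0,0.7],[0,0,0,0.15,0,0,0.7],[0,0,0,0.18,0,0,0.7],[0,0,0,0.2,0,0,0.7],[0,0,0,0.22,0,0,0.7],[0,0,0,0.23,0,0,0.7],[0,0,0,0.24,0,0,0.7],[0,0,0,0.24,0,0,0.7]]]'; python3 -m inch '[[[0,0,0,0.01,0,0,0.7],[0,0,0,0.015,0,0,0.7],[0,0,0,0.02,0,0,0.7]]]'; python3 -m inch '[[[0,0,0,0.01,0,0,0.7],[0,0,0,0.015,0,0,0.7],[0,0,0,0.02,0,0,0.7]]]'
```

```text
time_s: 12.08
tcp_pos: [0.6054, 0.161, 0.0259]
eef_rot: [-0.0, 1.0, -0.022, -0.0]
force: [-5.4, -0.3, 7.4]
grip_width: 0.0599
gripper_force: 2.4
time_s: 12.33
tcp_pos: [0.6079, 0.161, 0.0259]
eef_rot: [-0.0, 1.0, -0.021, -0.001]
force: [-7.9, -0.0, 9.6]
grip_width: 0.0597
gripper_force: 3.9
time_s: 12.58
tcp_pos: [0.6104, 0.1609, 0.0259]
eef_rot: [-0.0, 1.0, -0.021, -0.001]
force: [-10.9, 0.9, 11.8]
grip_width: 0.0594
gripper_force: 5.2
```

```bash
for i in 1 ; do python3 -m inch '[[[0,0,0,0.01,0,0,0.7],[0,0,0,0.015,0,0,0.7],[0,0,0,0.02,0,0,0.7]]]'; done; python3 -m inch '[[[0,0,0,0.01,0,0,0.7],[0,0,0,0.015,0,0,0.7],[0,0,0,0.02,0,0,0.7]]]'; python3 - <<'E'
from h import *
a=snap('scene')['image'];b=snap('top')['image']
cv2.imwrite('pics/c7.png',np.hstack([cv2.resize(a[220:360,270:390],(480,560),interpolation=2),cv2.resize(b[180:260,230:310],(320,560),interpolation=2)[:, :]]))
E
```

```text
time_s: 12.83
tcp_pos: [0.6103, 0.1609, 0.0259]
eef_rot: [0.0, 1.0, -0.021, -0.004]
force: [-21.2, 0.0, 19.0]
grip_width: 0.0598
gripper_force: 8.9
time_s: 13.08
tcp_pos: [0.6101, 0.1609, 0.0259]
eef_rot: [0.0, 1.0, -0.021, -0.008]
force: [-29.8, -1.5, 26.7]
grip_width: 0.0595
gripper_force: 14.5
```

View pics/c7.png

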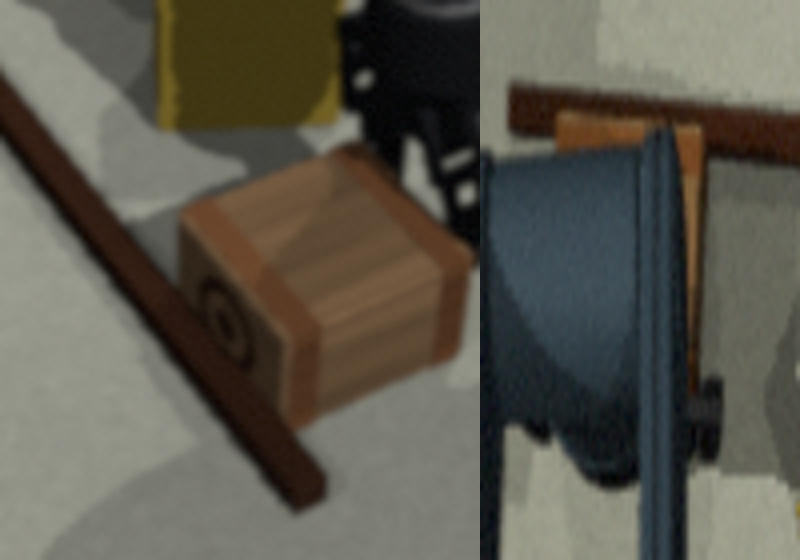

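The underside is flush against the rail along its whole width: the TCP stopped and force rose to 30 N. I back off gently and retreat.

```bash
python3 -m inch '[[[0,0,0,-0.02,0,0,0.7],[0,0,0,-0.04,0,0,0.7],[0,0,0,-0.07,0,0,0.7],[0,0,0,-0.12,0,0,0.7],[0,0,0,-0.25,0,0,0.7],[0,0,0,-0.45,0,0,0.7],[0,0,0,-0.65,0,0,0.7],[0,0,0,-0.8,0,0,0.7],[0,0,0,-0.8,0,-0.3,0.7],[0,0,0,-0.8,0,-0.6,0.7],[0,0,0,-1,0,-1,0.7],[0,0,0,-1,0,-1,0.7],[0,0,0,-1,0,-1,0.7],[0,0,0,-1,0,-1,0.7],[0,0,0,-1,0,-1,0.7]]]'; cat > m2.py <<'E'
from m import *
for n,b,z in (('L',(235,200,300,262),.07),('R',(358,214,412,275),.07),('Y',(305,215,355,272),.11),('rail',(225,185,445,209),.02)):
    c=blob(*b,(0,90,25) if n!='L' else (0,90,60),(35,255,255)); 
    pts=np.array([onz(d,u,v,z)[:2] for u,v in c[:,0].astype(float)],np.float32)
    r=cv2.minAreaRect(pts); print(n,np.round(r[0],3),np.round(r[1],3),round(r[2],1),cv2.boxPoints(r).round(3).tolist())
# brightness profile across the crate/rail boundary and scene stamp
for u in (256,262,268,274): print(u,im[194:216,u].sum(1).tolist())
E
python3 m2.py
```

```text
time_s: 14.43
tcp_pos: [0.4678, 0.1667, 0.1741]
eef_rot: [0.0, 1.0, -0.022, 0.0]
force: [-0.1, -0.2, 0.1]
grip_width: 0.0594
gripper_force: 0.0
L [0.672 0.167] [0.101 0.104] 87.8 [[0.6179999709129333, 0.11800000071525574], [0.7229999899864197, 0.11400000005960464], [0.7269999980926514, 0.2150000035762787], [0.621999979019165, 0.21899999678134918]]
R [ 0.558 -0.161] [0.065 0.105] 1.1 [[0.5239999890327454, -0.10899999737739563], [0.5260000228881836, -0.2150000035762787], [0.5910000205039978, -0.21299999952316284], [0.5889999866485596, -0.1080000028014183]]
Y [ 0.598 -0.009] [0.075 0.109] 60.5 [[0.5329999923706055, -0.014999999664723873], [0.6269999742507935, -0.0689999982714653], [0.6639999747276306, -0.004000000189989805], [0.5690000057220459, 0.05000000074505806]]
rail [ 0.722 -0.02 ] [0.554 0.045] 88.0 [[0.6899999976158142, -0.29600000381469727], [0.734000027179718, -0.2980000078678131], [0.7540000081062317, 0.25600001215934753], [0.7089999914169312, 0.25699999928474426]]
256 [100, 91, 169, 234, 222, 222, 225, 202, 220, 253, 263, 271, 276, 276, 259, 275, 267, 276, 276, 268, 271, 276]
262 [97, 82, 158, 246, 227, 210, 213, 210, 224, 223, 249, 241, 260, 250, 255, 239, 249, 240, 251, 259, 259, 260]
268 [124, 83, 124, 245, 234, 221, 225, 219, 213, 215, 227, 248, 258, 251, 243, 249, 252, 256, 261, 264, 257, 259]
274 [171, 77, 80, 163, 226, 212, 203, 215, 214, 207, 214, 226, 245, 238, 242, 241, 237, 230, 238, 236, 237, 239]
```

```bash
python3 -c "
from bench import robot
print(robot.job_done())"
```

```text
the job is handed in; nothing more can be done
None
```

I tipped both crates towards the robot, pushed the ring-stamped left one until its underside sat squarely against the rail, and handed the job in at about 14.5 s; the other crate was left lying where it fell.

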